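Loosen the fan's nut, whichever way its thread runs

ROBOT

A 6-joint arm with a two-finger parallel gripper is mounted at the origin on the work surface. World frame = base frame: x ahead of the robot, y to its left, z up, the work surface at z = 0. Lengths are in m, angles in rad, forces in N, time in s.
With the tool pointing down it reaches from about 0.225 to 0.875 m from the base axis. Payload 3.4 kg.
Tool frame: the origin (TCP) lies on the centre line of the jaws, within the pads' length; the fingertips stand 19 mm ahead of it and the grasp point (between the pads) is the TCP; z points along the fingers, y is the direction in which the jaws open and shut (so a half turn about z gives the same grasp; the last joint's range is limited). The gripper opens to 85 mm and grips with 20 to 120 N. Pads are 22 mm wide; open, the fingers measure 114 mm over their backs; the gripper's body (76 mm by 85 mm) begins 54 mm behind the grasp point. The pads swing forward as they close: fully open they stand 13 mm farther back than shut.
Start: joints at [1.122, 0.276, 1.505, -0, 1.361, -0.121], TCP at [0.185, 0.544, 0.25] pointing down, gripper open.
Joint ranges: [-2.89, 2.89], [-0.75, 2.08], [0.22, 2.7], [-1.18, 4.32], [0.11, 2.71], [-2.7, 2.7]. Speed limits (rad/s): [2.57, 2.57, 3.14, 3.14, 3.14, 3.14].

INTERFACE

Orientations are given as a unit quaternion [w, x, y, z].
In Python, from rig import monitor, eyes, manip, models gives the robot as it stands.
- The arm moves only by the tool send_rows, never from a script. Its argument "deltas" is a list of rows, each an object with "dp": the shift along the world's x, y, z each as a share of 0.12 m, from -1 to 1, a list of three; "rotation": the turn, a rotation vector about the world's x, y, z each as a share of 0.5 rad, from -1 to 1, a list of three. In form: [{"dp": [dx, dy, dz], "rotation": [rx, ry, rz]}, ...]. A call has 1 to 12 rows; each row is the pose to reach, as a shift and turn from the pose commanded when the call began; what a row does not reach only later rows make up. A row lasts 1/12 s, in which the tool goes at most 41.7 mm and 7.16 degrees, less where a joint would pass 70% of its speed; a pose out of reach is approached as far as the arm can. A call with a number of a shift or a turn outside -1 to 1 is refused whole. A call with a gripper value outside its range is refused whole. "fingers" is the closure, from -1 (fully open) to 1 (shut), set as the call begins (left out, the last holds). The fingers move at their own pace and stop on an object; "grip_force" is the grip in N (left out, the last holds). Time passes only in rows, so rows that repeat a pose let the fingers close. It gives the time, the measured TCP pose, the force and the opening at its end, in the units of the state.
- monitor.get_state(): the state, without advancing time (a new reading comes with each control period).
- eyes.get_image(name): name is "scene" or "top" or "wrist"; returns a dict with "color" (400x640x3 uint8, red, green, blue), "depth" (400x640 float32, m along the optical axis (not along the pixel's ray), 0 where there is no reading), "mtx" (3x3 intrinsics, pixels), "rvec" (rotation vector, rad) and "tvec" (3), from world to camera coordinates, as OpenCV has them. Camera axes: x right, y down, z forward; pixel columns grow to the right and rows downward; lengths in m; the calibration is good to about 2 mm. A picture is of the moment at which its call begins.
- manip.sign_off(): hands the job in, once; it reports no verdict.
Trained networks look in a picture, given as the dict that the camera call returned (one of the last four; its "shot" number tells which), for a name from the list of things; names that differ only in an ending like _2 or _b are one class to them, and where a whole thing is asked for, a point or a joint stands for the part that bears it (a point fixed in the world has none). Each returns a list of dicts, best first, with "score" (0 to 1); they miss things now and then, are a little off and sometimes report something else, mostly with a low value. They report only what shows in the picture. A call takes as long as a camera call. They do not tell look-alikes from the thing itself.
- models.find_in(name, picture): "box" ([left, top, right, bottom] in pixels, round what is visible of it).
The state is a dict: "clock": time; "qpos": joint angles; "qd": joint speeds; "effort": joint torques, N m; "position": TCP position; "ee_rot": TCP orientation; "contact_force": force on the tool from outside, world axes, zero at the start; "moment": the same for the moment, N m; "width": finger opening in m.
Only numpy, scipy, OpenCV 4.12 (cv2) and the standard library are available. Lean on these libraries where they do the work, as an engineer would, in place of code of your own. Each camera call takes 0.05 s, during which the arm holds its last target.

TASK

Two small motors stand shaft-up on the shop counter, one carrying a four-bladed fan and one a belt pulley, each held on by a nut with a bar handle whose thread may be right-hand or left-hand. Try the fan's nut, find out which way it gives, back it off that way by something between an eighth and a quarter of a turn, and let go. Leave the pulley's nut as it is.

Things in the scene. Friction and masses are not known exactly. Their poses are not given: they have to be found in the camera images.
- fan_nut (a joint): turn of the fan's nut from tight, rad, + counter-clockwise from above; starts within 0.05 of 0. Thread right- or left-hand, unmarked, drawn afresh for each nut each time: one way it meets a hard stop at about 0.1, the other way it gives, turning against 0.12 N m of friction up to 2.2, and stays where left.
- fan_nut_grip (a point): grip point of the nut's bar handle, on its axis, 158 mm above the counter; x along the bar, y across, z up; turns with the nut. Black bar 64 mm long, 12 thick, flat sides, spans 137-169 mm height; 30 mm collar below. On the fan: locked hub 68 mm across, top at 128; four light grey blades to 95 mm from the axis, below 127. Motor 80 mm across, on a fixed 120 mm plywood base.
- belt_nut (a joint): turn of the belt pulley's nut from tight, rad, + counter-clockwise from above; starts within 0.05 of 0. Thread right- or left-hand, unmarked, drawn afresh for each nut each time: one way it meets a hard stop at about 0.1, the other way it gives, turning against 0.12 N m of friction up to 2.2, and stays where left.
- belt_nut_grip (a point): grip point of the nut's bar handle, on its axis, 158 mm above the counter; x along the bar, y across, z up; turns with the nut. Black bar 64 mm long, 12 thick, flat sides, spans 137-169 mm height; 30 mm collar below. On the belt pulley: locked aluminium disc 92 mm across, top at 128, no blades. Motor 80 mm across, on a fixed 120 mm plywood base.
There are look-alikes about, which are no part of the job. What is shaped like the part that bears belt_nut but orange or pink is not meant.

How it is judged:
By the outcome, as a careful person would: the job done as asked, in the order asked, and still so for the second after the job is handed in, with the robot touching nothing.
It also fails if it takes over 32 s, if anything falls off the work surface, if the arm or the gripper's body presses on something with over 40 N, if the wrist force passes 120 N, or if a joint passes its speed limit or range.

## Working session

There is one attempt and no reset: what is moved stays moved. The work goes in short steps, Python scripts to look and compute and a tool call to move; the robot and the scene stay as the last step left them, time stands still between calls to the robot, and variables do not carry over. Pictures are saved under pics/ and viewed, and the job is handed in when it is done.

Besides the shell and the picture viewer there is one more tool, called in YAML: its name, and indented under it one key for each argument. send_rows: Moves the arm, as the interface text tells. Its arguments: {"type":"object","properties":{"deltas":{"type":"array","items":{"type":"object","properties":{"dp":{"type":"array","items":{"type":"number"}},"rotation":{"type":"array","items":{"type":"number"}}}}},"fingers":{"type":"number"},"grip_force":{"type":"number"}},"required":["deltas"]}

```bash
mkdir -p pics; cat > h.py <<'E'
import numpy as np,cv2
from rig import monitor,eyes,manip,models
def save(im,n,crop=None,s=1):
    c=im["color"][:,:,::-1]
    if crop: l,t,r,b=crop; c=c[t:b,l:r]
    cv2.imwrite("pics/"+n,cv2.resize(c,None,fx=s,fy=s,interpolation=cv2.INTER_CUBIC))
def cloud(im):
    R,_=cv2.Rodrigues(np.array(im["rvec"],float));t=np.array(im["tvec"],float).reshape(3)
    K=np.array(im["mtx"]);d=im["depth"].astype(float)
    v,u=np.mgrid[:d.shape[0],:d.shape[1]]
    P=np.stack([(u-K[0,2])/K[0,0]*d,(v-K[1,2])/K[1,1]*d,d],-1)
    W=(P-t)@R
    W[d<=0]=np.nan
    return W
E
python3 - <<'E'
from h import *
s=monitor.get_state();print(s["clock"],s["position"],s["ee_rot"],s["contact_force"],s["width"])
for n in("top","scene"):
    im=eyes.get_image(n);save(im,n+"1.png")
    W=cloud(im)
    for k in("fan_nut","belt_nut","fan_nut_grip"):
        for r in models.find_in(k,im)[:4]:
            b=[int(x) for x in r["box"]];u,v=(b[0]+b[2])//2,(b[1]+b[3])//2
            print(n,k,b,round(r["score"],2),W[v,u].round(3))
E
```

```text
0.0 [0.18490688 0.54392694 0.24940936] [-2.49754408e-04  1.63139310e-01  9.86602589e-01 -9.13880236e-04] [-0.50462436  0.15323968 -0.51951093] 0.08533156986044217
top fan_nut [465, 169, 479, 191] 0.67 [ 0.528 -0.262  0.166]
top fan_nut [310, 192, 336, 204] 0.26 [0.485 0.155 0.171]
top belt_nut [238, 152, 262, 167] 0.51 [0.598 0.355 0.174]
top belt_nut [151, 261, 177, 276] 0.48 [0.305 0.58  0.172]
top belt_nut [312, 194, 335, 205] 0.43 [0.482 0.155 0.17 ]
top fan_nut_grip [465, 168, 483, 192] 0.54 [ 0.527 -0.266  0.169]
scene fan_nut [200, 297, 236, 316] 0.62 [ 0.539 -0.275  0.165]
scene fan_nut [313, 182, 333, 201] 0.39 [0.496 0.147 0.16 ]
scene belt_nut [313, 184, 332, 202] 0.7 [0.494 0.144 0.154]
scene belt_nut [342, 104, 358, 120] 0.63 [0.307 0.578 0.154]
scene belt_nut [385, 162, 400, 178] 0.54 [0.6   0.35  0.154]
scene fan_nut_grip [202, 298, 233, 319] 0.93 [ 0.538 -0.278  0.16 ]
```

View pics/top1.png

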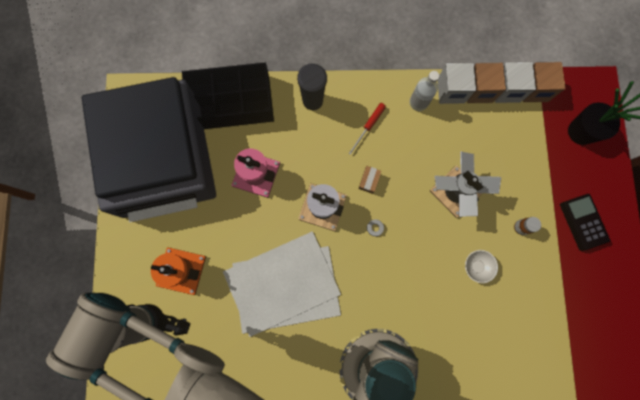

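View pics/scene1.png

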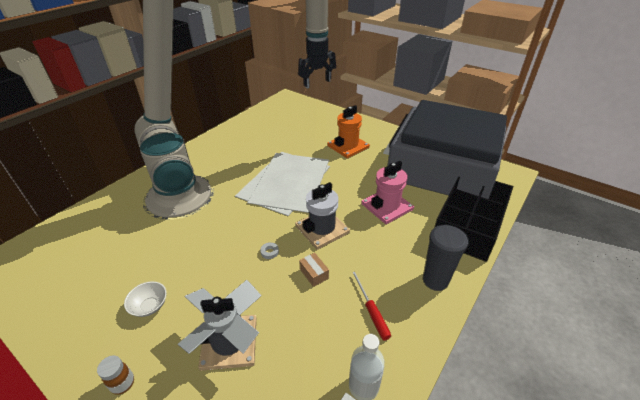

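```bash
python3 - <<'E'
from h import *
im=eyes.get_image("top");save(im,"fan.png",(410,120,540,240),5)
W=cloud(im)
sub=W[120:240,410:540].reshape(-1,3);c=im["color"][120:240,410:540].reshape(-1,3)
m=(sub[:,2]>0.155)&(sub[:,2]<0.185);P=sub[m]
print(m.sum(),c[m].mean(0))
p=P[:,:2].astype(np.float32);print(cv2.minAreaRect(p),P[:,2].mean())
m2=m&(c.max(1)<90);p=sub[m2][:,:2].astype(np.float32);print(m2.sum(),cv2.minAreaRect(p),sub[m2].mean(0))
h=(sub[:,2]>0.12)&(sub[:,2]<0.135);print(cv2.minEnclosingCircle(sub[h][:,:2].astype(np.float32)))
E
```

```text
156 [57.14102564 54.19230769 46.57692308]
((0.5312926173210144, -0.2682700753211975), (0.06261657178401947, 0.025047292932868004), 39.20396423339844) 0.16687173619455864
135 ((0.5301213264465332, -0.2670920491218567), (0.061843421310186386, 0.02161681093275547), 50.1411018371582) [ 0.52943941 -0.26607783  0.16665472]
((0.5306375622749329, -0.26903653144836426), 0.09644067287445068)
```

View pics/fan.png

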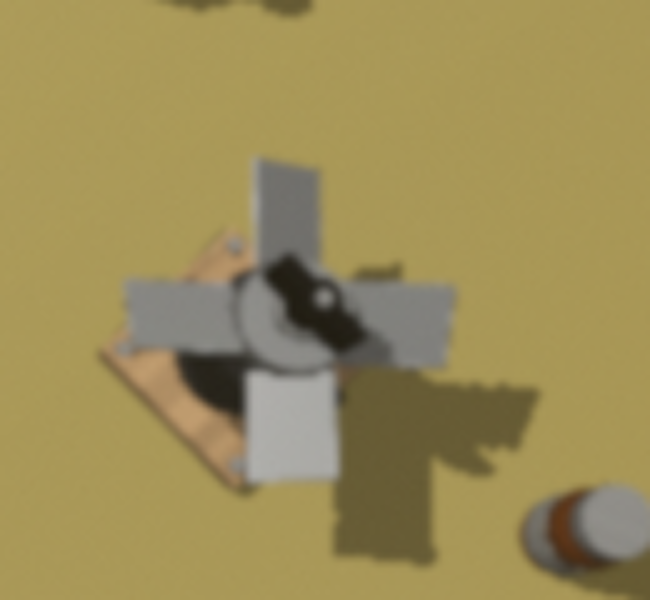

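send_rows:
  deltas:
    - {"dp": [0.17,-0.33,0.08],"rotation": [0,0,0]}
    - {"dp": [0.34,-0.66,0.16],"rotation": [0,0,0]}
    - {"dp": [0.5,-1,0.25],"rotation": [0,0,0]}

```text
clock: 0.7
position: [0.2401, 0.4343, 0.2772]
ee_rot: [0.0, 0.162, 0.987, -0.001]
contact_force: [1.8, -0.9, -0.3]
width: 0.0857
```

send_rows:
  deltas:
    - {"dp": [0.17,-0.33,0.0],"rotation": [0,0,0]}
    - {"dp": [0.34,-0.66,0.0],"rotation": [0,0,0]}
    - {"dp": [0.5,-1,0],"rotation": [0,0,0]}

```text
clock: 0.95
position: [0.2966, 0.3221, 0.2779]
ee_rot: [0.001, 0.163, 0.987, 0.001]
contact_force: [2.0, -0.1, -0.0]
width: 0.0858
```

send_rows:
  deltas:
    - {"dp": [0.17,-0.33,0.0],"rotation": [0,0,0]}
    - {"dp": [0.34,-0.66,0.0],"rotation": [0,0,0]}
    - {"dp": [0.5,-1,0],"rotation": [0,0,0]}

```text
clock: 1.2
position: [0.3525, 0.2102, 0.2778]
ee_rot: [0.001, 0.163, 0.987, 0.0]
contact_force: [0.9, 0.4, -0.4]
width: 0.0855
```

send_rows:
  deltas:
    - {"dp": [0.17,-0.33,0.0],"rotation": [0,0,0]}
    - {"dp": [0.34,-0.66,0.0],"rotation": [0,0,0]}
    - {"dp": [0.5,-1,0],"rotation": [0,0,0]}

```text
clock: 1.45
position: [0.4087, 0.0983, 0.2779]
ee_rot: [0.001, 0.163, 0.987, 0.0]
contact_force: [1.1, 0.6, 0.1]
width: 0.0855
```

send_rows:
  deltas:
    - {"dp": [0.1,-0.33,0.0],"rotation": [0,0,0]}
    - {"dp": [0.2,-0.66,0.0],"rotation": [0,0,0]}
    - {"dp": [0.3,-1,0],"rotation": [0,0,0]}

```text
clock: 1.7
position: [0.4441, -0.021, 0.2778]
ee_rot: [0.0, 0.163, 0.987, 0.0]
contact_force: [1.0, 0.8, -0.4]
width: 0.0852
```

send_rows:
  deltas:
    - {"dp": [0.1,-0.33,0.0],"rotation": [0,0,0]}
    - {"dp": [0.2,-0.66,0.0],"rotation": [0,0,0]}
    - {"dp": [0.35,-1,0],"rotation": [0,0,0]}

```text
clock: 1.95
position: [0.4841, -0.1384, 0.2777]
ee_rot: [-0.0, 0.164, 0.987, 0.0]
contact_force: [0.8, 0.5, 0.6]
width: 0.0855
```

send_rows:
  deltas:
    - {"dp": [0.1,-0.33,0.0],"rotation": [0,0,0]}
    - {"dp": [0.2,-0.66,0.0],"rotation": [0,0,0]}
    - {"dp": [0.35,-1,0],"rotation": [0,0,0]}
    - {"dp": [0.35,-1,0],"rotation": [0,0,0]}
    - {"dp": [0.35,-1,0],"rotation": [0,0,0]}

```text
clock: 2.37
position: [0.5272, -0.2587, 0.2765]
ee_rot: [-0.0, 0.165, 0.986, 0.0]
contact_force: [-0.3, 0.3, -0.2]
width: 0.0854
```

```bash
python3 - <<'E'
from h import *
s=monitor.get_state();print(s["clock"],s["position"],s["ee_rot"],s["qpos"],s["contact_force"],s["moment"])
im=eyes.get_image("wrist");save(im,"w1.png")
W=cloud(im);c=im["color"]
for r in models.find_in("fan_nut",im)[:3]:print(r)
m=(W[...,2]>0.158)&(W[...,2]<0.18)&(c.max(2)<90)
P=W[m];print(m.sum(),P.mean(0))
if m.sum():
    print(cv2.minAreaRect(P[:,:2].astype(np.float32)))
    q=P[:,:2]-P[:,:2].mean(0);w,V=np.linalg.eigh(q.T@q);print(V[:,1],np.degrees(np.arctan2(V[1,1],V[0,1])))
E
```

```text
2.3667 [ 0.52719167 -0.25868802  0.27645619] [-3.78247619e-04  1.64717481e-01  9.86340707e-01  1.35771083e-04] [-5.74598572e-01  2.81911734e-01  1.43161750e+00 -5.23351148e-05
  1.42886550e+00 -1.81444430e+00] [-0.32751938  0.33220312 -0.17237262] [ 0.01397817 -0.00974168  0.00828803]
{'box': [276.2, 174.9, 351.8, 230.5], 'score': 0.98}
1558 [ 0.52620278 -0.27003407  0.16788695]
((0.5277938842773438, -0.2708108127117157), (0.06243240833282471, 0.02325558476150036), 52.42680740356445)
[-0.75924997 -0.65079911] -139.39812129547303
```

View pics/w1.png

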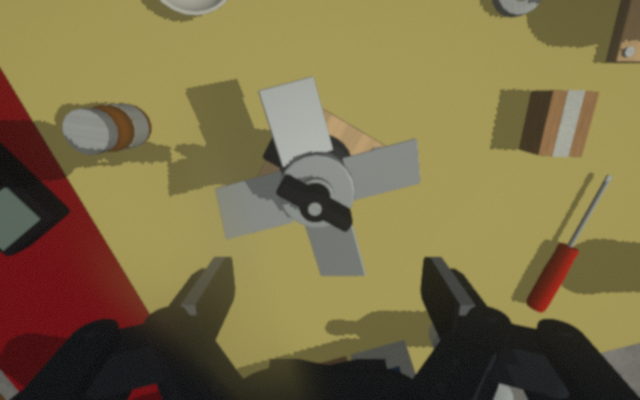

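```bash
python3 - <<'E'
from h import *
im=eyes.get_image("wrist");save(im,"w2.png",(200,60,440,290),3)
W=cloud(im);c=im["color"]
z=W[...,2];reg=np.zeros(z.shape,bool);reg[150:250,260:370]=1
for lo,hi in((.155,.185),(.163,.18),(.166,.172)):
    m=reg&(z>lo)&(z<hi)
    P=W[m];q=P[:,:2].astype(np.float32)
    print(lo,m.sum(),cv2.minAreaRect(q),P[:,2].max())
print(np.histogram(z[reg],bins=np.arange(.12,.19,.004)))
# dark mask projected on z=.169
R,_=cv2.Rodrigues(im["rvec"]);t=np.array(im["tvec"]).reshape(3);K=np.array(im["mtx"])
def proj(u,v,h):
    d=R.T@np.linalg.inv(K)@np.array([u,v,1.]);o=-R.T@t;return o+d*(h-o[2])/d[2]
print("pin",proj(315,209,.169),proj(315,209,.175), "cam",-R.T@t, W[205:213:4,311:320:4])
h=reg&(z>.122)&(z<.131);
big=(z>.1)&(z<.131)&(np.hypot(W[...,0]-.529,W[...,1]+.268)<.12)
print(cv2.minEnclosingCircle(W[big][:,:2].astype(np.float32)))
E
```

```text
0.155 1819 ((0.5283971428871155, -0.2705332934856415), (0.06304648518562317, 0.024389900267124176), 53.083675384521484) 0.17286022210380836
0.163 1585 ((0.5284451246261597, -0.27056869864463806), (0.0630621388554573, 0.02427009679377079), 52.98149871826172) 0.17286022210380836
0.166 1497 ((0.5283921957015991, -0.2705300748348236), (0.06303705275058746, 0.02413022704422474), 53.14454650878906) 0.17192485619802178
(array([1036,  794, 1672,   35,  150,   78,   94,  100,  103,  110,  122,
        402, 1156,    2,    0,    0,    0]), array([0.12 , 0.124, 0.128, 0.132, 0.136, 0.14 , 0.144, 0.148, 0.152,
       0.156, 0.16 , 0.164, 0.168, 0.172, 0.176, 0.18 , 0.184, 0.188]))
pin [ 0.52815594 -0.26738288  0.169     ] [ 0.52618484 -0.26645646  0.175     ] cam [ 0.45182665 -0.23150782  0.40134552] [[[ 0.52388665 -0.2690542   0.16977684]
  [ 0.52550079 -0.26648822  0.16776616]
  [ 0.52653114 -0.26361417  0.16763517]]

 [[ 0.52678859 -0.2700755   0.17017238]
  [ 0.52785492 -0.2672414   0.16991629]
  [ 0.52916519 -0.26450403  0.16893375]]]
((0.5287596583366394, -0.2705427408218384), 0.09770335257053375)
```

View pics/w2.png

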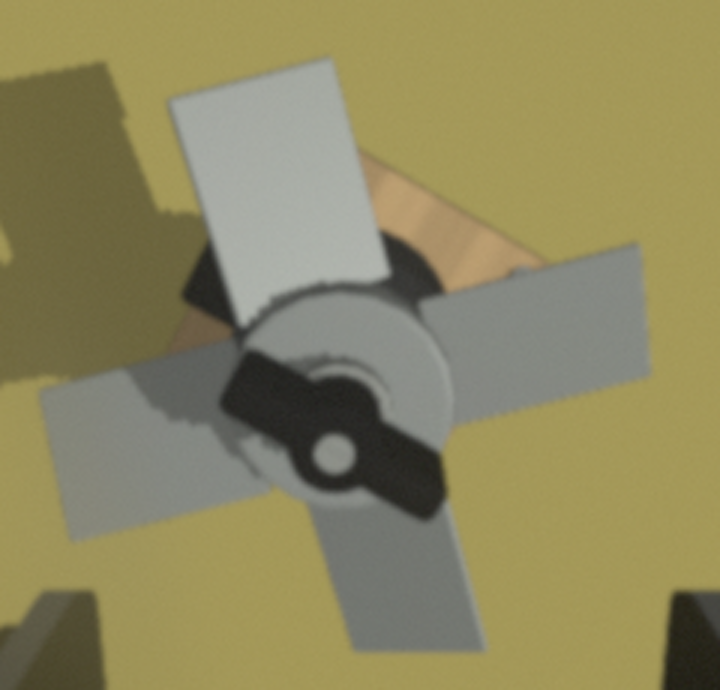

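```bash
python3 - <<'E'
from h import *
im=eyes.get_image("wrist")
W=cloud(im);c=im["color"].astype(int)
z=W[...,2];reg=np.zeros(z.shape,bool);reg[150:250,260:370]=1
m=reg&(z>.134)
P=W[m]
for a in (38,40,42,44,46):
    e=np.array([np.cos(np.radians(a)),np.sin(np.radians(a))]);f=np.array([-e[1],e[0]])
    q=P[:,:2]-[.5283,-.269];x=q@e*1e3;y=q@f*1e3;t=P[:,2]>.166
    print(a)
    for lo in range(-36,36,6):
        k=(x>=lo)&(x<lo+6)&t
        if k.sum()>3: print("  ",lo,k.sum(),y[k].min().round(1),y[k].max().round(1),np.median(P[k,2]).round(4))
E
```

```text
38
   -36 46 -8.0 3.2 0.1687
   -30 121 -8.4 3.6 0.1693
   -24 118 -8.0 4.2 0.1695
   -18 116 -7.5 4.1 0.1693
   -12 171 -11.6 9.1 0.1689
   -6 229 -13.4 10.7 0.1685
   0 214 -13.1 10.5 0.1684
   6 139 -10.4 8.2 0.1693
   12 111 -6.8 5.3 0.1694
   18 114 -6.0 5.6 0.1695
   24 105 -5.7 5.9 0.1694
   30 6 -3.4 4.2 0.1678
40
   -36 46 -7.0 4.2 0.1687
   -30 120 -7.4 4.6 0.1692
   -24 119 -7.3 4.8 0.1695
   -18 118 -7.1 4.6 0.1693
   -12 169 -11.5 9.2 0.1688
   -6 229 -13.3 10.8 0.1685
   0 215 -13.1 10.5 0.1683
   6 137 -10.2 8.4 0.1693
   12 111 -7.2 4.8 0.1694
   18 113 -6.9 4.9 0.1695
   24 105 -6.6 5.0 0.1694
   30 8 -4.4 3.6 0.1678
42
   -36 46 -5.9 5.2 0.1688
   -30 121 -6.3 5.7 0.1693
   -24 118 -6.5 5.5 0.1695
   -18 119 -6.6 5.2 0.1693
   -12 170 -11.9 9.4 0.1688
   -6 228 -13.2 10.8 0.1685
   0 213 -13.1 10.5 0.1684
   6 141 -10.4 8.2 0.1693
   12 108 -7.7 4.3 0.1694
   18 113 -7.7 4.1 0.1695
   24 105 -7.5 4.1 0.1694
   30 8 -5.5 2.6 0.1678
44
   -36 46 -5.3 6.2 0.1688
   -30 121 -4.8 6.7 0.1693
   -24 116 -5.7 6.1 0.1695
   -18 121 -6.2 6.0 0.1693
   -12 172 -11.6 9.5 0.1688
   -6 227 -13.2 10.6 0.1686
   0 214 -13.2 10.8 0.1683
   6 138 -10.3 8.0 0.1694
   12 113 -8.2 4.2 0.1694
   18 109 -8.5 3.4 0.1695
   24 106 -8.4 3.1 0.1694
   30 7 -6.6 1.5 0.1675
46
   -36 45 -4.2 7.3 0.1688
   -30 120 -3.9 7.7 0.1693
   -24 119 -4.9 6.9 0.1695
   -18 118 -5.7 6.6 0.1693
   -12 173 -11.4 9.2 0.1689
   -6 231 -13.1 10.6 0.1685
   0 212 -13.2 10.8 0.1684
   6 138 -10.5 7.7 0.1694
   12 112 -8.6 3.8 0.1694
   18 111 -9.3 2.8 0.1695
   24 106 -9.2 2.3 0.1694
   30 5 -6.9 0.4 0.1673
```

send_rows:
  deltas:
    - {"dp": [0,-0.05,0],"rotation": [0,0,-0.25]}
    - {"dp": [0,-0.1,0],"rotation": [0,0,-0.5]}
    - {"dp": [0,-0.1,0],"rotation": [0,0,-0.75]}
    - {"dp": [0,-0.1,0],"rotation": [0,0,-1]}

```text
clock: 2.9
position: [0.5263, -0.2667, 0.2781]
ee_rot: [0.0, 0.404, 0.915, 0.0]
contact_force: [-0.4, -0.3, -0.9]
width: 0.0855
```

send_rows:
  deltas:
    - {"dp": [0,0,0],"rotation": [0,0,-0.25]}
    - {"dp": [0,0,0],"rotation": [0,0,-0.5]}
    - {"dp": [0,0,0],"rotation": [0,0,-0.75]}
    - {"dp": [0,0,0],"rotation": [0,0,-1]}

```text
clock: 3.23
position: [0.5263, -0.2664, 0.2782]
ee_rot: [0.0, 0.618, 0.786, 0.0]
contact_force: [-0.2, -0.0, -0.4]
width: 0.0853
```

send_rows:
  deltas:
    - {"dp": [0,0,0],"rotation": [0,0,-0.25]}
    - {"dp": [0,0,0],"rotation": [0,0,-0.5]}
    - {"dp": [0,0,0],"rotation": [0,0,-0.75]}
    - {"dp": [0,0,0],"rotation": [0,0,-1]}

```text
clock: 3.57
position: [0.5263, -0.2664, 0.2782]
ee_rot: [0.0, 0.793, 0.609, 0.0]
contact_force: [-1.2, 0.9, -0.3]
width: 0.0852
```

send_rows:
  deltas:
    - {"dp": [0,0,0],"rotation": [0,0,-0.25]}
    - {"dp": [0,0,0],"rotation": [0,0,-0.5]}
    - {"dp": [0,0,0],"rotation": [0,0,-0.75]}
    - {"dp": [0,0,0],"rotation": [0,0,-1]}

```text
clock: 3.9
position: [0.5263, -0.2664, 0.2782]
ee_rot: [0.0, 0.919, 0.394, 0.0]
contact_force: [0.3, 1.2, 0.5]
width: 0.0852
```

send_rows:
  deltas:
    - {"dp": [0,0,0],"rotation": [0,0,-0.22]}
    - {"dp": [0,0,0],"rotation": [0,0,-0.22]}
    - {"dp": [0,0,0],"rotation": [0,0,-0.22]}

```text
clock: 4.15
position: [0.5265, -0.2669, 0.278]
ee_rot: [0.0, 0.938, 0.347, 0.0]
contact_force: [-0.0, 0.1, -0.2]
width: 0.0858
```

```bash
cat >> h.py <<'E'
from scipy.spatial.transform import Rotation as Ro
def yaw(s=None):
    s=s or monitor.get_state();w,x,y,z=s["ee_rot"]
    M=Ro.from_quat([x,y,z,w]).as_matrix();return np.degrees(np.arctan2(M[1,1],M[0,1])),M[:,2]
def bar(im,ctr=(.528,-.271),T=.166):
    W=cloud(im);d=np.hypot(W[...,0]-ctr[0],W[...,1]-ctr[1])
    m=(d<.045)&(W[...,2]>T)&(W[...,2]<.176)
    P=W[m][:,:2];best=None
    for k in range(3):
        c=P.mean(0) if k==0 else c
        r=np.hypot(*(P-c).T);Q=P[r>.015]
        a=Q-c;th=np.arctan2(a[:,1],a[:,0]);ang=np.angle(np.mean(np.exp(2j*th)))/2
        e=np.array([np.cos(ang),np.sin(ang)]);f=np.array([-e[1],e[0]])
        x=P@e;y=Q@f
        c=e*(np.percentile(x,.5)+np.percentile(x,99.5))/2+f*(np.percentile(y,1)+np.percentile(y,99))/2
    return len(P),c.round(4),np.degrees(ang)%180
E
python3 - <<'E'
from h import *
s=monitor.get_state();print(s["clock"],s["position"],yaw(s),s["qpos"],s["contact_force"],s["moment"])
im=eyes.get_image("wrist");save(im,"w3.png");print(bar(im))
im=eyes.get_image("top");print(bar(im))
E
```

```text
4.15 [ 0.52646233 -0.26688333  0.2780435 ] (np.float64(-49.42654693340061), array([ 5.91111389e-04, -2.57537378e-04, -9.99999792e-01])) [-5.87099444e-01  2.85057020e-01  1.42323078e+00  1.14119182e-04
  1.43267006e+00  2.75540779e-01] [-0.01735085  0.10197121 -0.24878273] [0.00587205 0.02475256 0.05958553]
(1500, array([ 0.5286, -0.2707]), np.float64(40.518274526174665))
(53, array([ 0.53  , -0.2671]), np.float64(36.93989703140379))
```

View pics/w3.png

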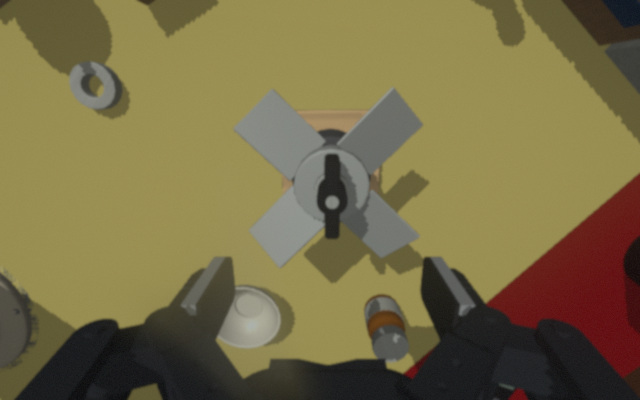

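send_rows:
  deltas:
    - {"dp": [0.017,-0.032,-0.3],"rotation": [0,0,0]}
    - {"dp": [0.017,-0.032,-0.6],"rotation": [0,0,0]}
    - {"dp": [0.017,-0.032,-0.85],"rotation": [0,0,0]}
    - {"dp": [0.017,-0.032,-0.98],"rotation": [0,0,0]}
    - {"dp": [0.017,-0.032,-0.98],"rotation": [0,0,0]}

```text
clock: 4.67
position: [0.5262, -0.2702, 0.1557]
ee_rot: [-0.004, 0.938, 0.345, -0.003]
contact_force: [-0.4, -0.1, 0.1]
width: 0.0852
```

send_rows:
  deltas:
    - {"dp": [0,0,0],"rotation": [0,0,0]}
    - {"dp": [0,0,0],"rotation": [0,0,0]}
    - {"dp": [0,0,0],"rotation": [0,0,0]}
    - {"dp": [0,0,0],"rotation": [0,0,0]}
    - {"dp": [0,0,0],"rotation": [0,0,0]}
    - {"dp": [0,0,0],"rotation": [0,0,0]}
  fingers: 1
  grip_force: 50

```text
clock: 5.17
position: [0.5277, -0.2707, 0.1608]
ee_rot: [-0.002, 0.939, 0.345, -0.0]
contact_force: [-8.3, 10.2, 10.0]
width: 0.0126
```

```bash
python3 - <<'E'
from h import *
s=monitor.get_state();print(s["clock"],s["position"],yaw(s),s["width"],s["contact_force"],s["moment"])
im=eyes.get_image("wrist");save(im,"w4.png")
E
```

```text
5.1667 [ 0.52771227 -0.2707445   0.16081413] (np.float64(-49.6846356737112), array([-0.00184238,  0.0027085 , -0.99999463])) 0.012583176050457869 [-8.34328156 10.2206515  10.03630605] [1.5874185  1.29920611 0.06247457]
```

View pics/w4.png

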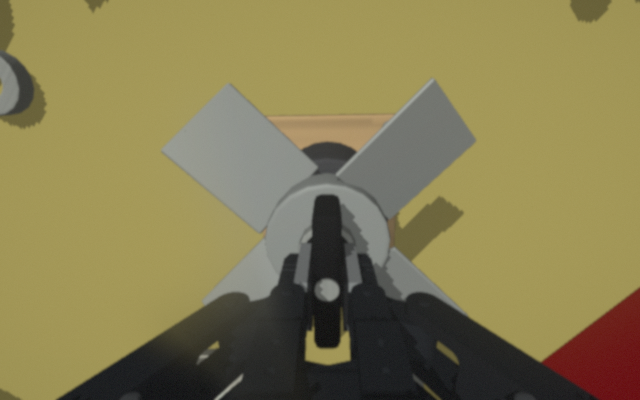

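send_rows:
  deltas:
    - {"dp": [0,0,0],"rotation": [0,0,0.05]}
    - {"dp": [0,0,0],"rotation": [0,0,0.1]}
    - {"dp": [0,0,0],"rotation": [0,0,0.15]}
    - {"dp": [0,0,0],"rotation": [0,0,0.2]}
    - {"dp": [0,0,0],"rotation": [0,0,0.2]}

```text
clock: 5.63
position: [0.5277, -0.2706, 0.161]
ee_rot: [-0.001, 0.92, 0.392, -0.0]
contact_force: [-3.4, 2.9, 7.0]
width: 0.0109
```

```bash
python3 - <<'E'
from h import *
s=monitor.get_state();print(s["clock"],s["position"],yaw(s),s["width"],s["contact_force"],s["moment"])
E
```

```text
5.6333 [ 0.52765275 -0.27061431  0.16097659] (np.float64(-43.896706520474964), array([-0.00147893,  0.00224777, -0.99999638])) 0.010862541400851114 [-3.35654115  2.91491985  7.04914248] [0.54305159 0.3933814  0.07325183]
```

send_rows:
  deltas:
    - {"dp": [0,0,0],"rotation": [0,0,0.05]}
    - {"dp": [0,0,0],"rotation": [0,0,0.1]}
    - {"dp": [0,0,0],"rotation": [0,0,0.15]}
    - {"dp": [0,0,0],"rotation": [0,0,0.2]}
    - {"dp": [0,0,0],"rotation": [0,0,0.2]}

```text
clock: 6.05
position: [0.5277, -0.2706, 0.161]
ee_rot: [-0.002, 0.901, 0.434, 0.0]
contact_force: [-3.4, 4.3, 5.9]
width: 0.0112
```

```bash
python3 - <<'E'
from h import *
s=monitor.get_state();print(s["clock"],s["position"],yaw(s),s["width"],s["contact_force"],s["moment"])
im=eyes.get_image("wrist");save(im,"w5.png")
E
```

```text
6.05 [ 0.52770003 -0.27060078  0.16103433] (np.float64(-38.53505482612643), array([-7.97984663e-04,  3.40848007e-03, -9.99993873e-01])) 0.011200402671917551 [-3.40755447  4.33711613  5.91621167] [ 0.42434094  0.53963711 -1.94235016]
```

View pics/w5.png

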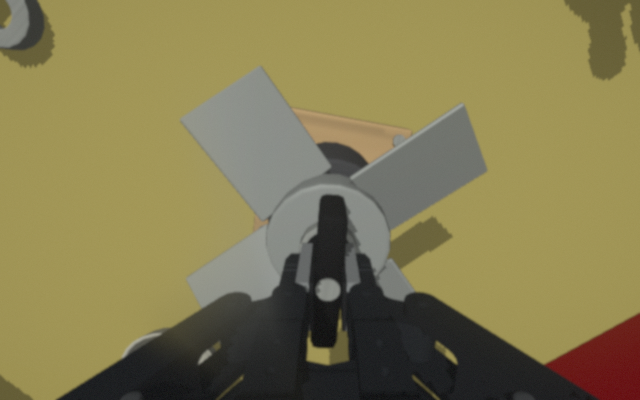

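send_rows:
  deltas:
    - {"dp": [0,0,0],"rotation": [0,0,-0.15]}
    - {"dp": [0,0,0],"rotation": [0,0,-0.3]}
    - {"dp": [0,0,0],"rotation": [0,0,-0.45]}
    - {"dp": [0,0,0],"rotation": [0,0,-0.6]}
    - {"dp": [0,0,0],"rotation": [0,0,-0.75]}
    - {"dp": [0,0,0],"rotation": [0,0,-0.9]}
    - {"dp": [0,0,0],"rotation": [0,0,-0.9]}

```text
clock: 6.68
position: [0.5273, -0.2702, 0.1609]
ee_rot: [-0.002, 0.975, 0.224, -0.001]
contact_force: [-3.8, 5.1, 6.8]
width: 0.0107
```

```bash
python3 - <<'E'
from h import *
s=monitor.get_state();print(s["clock"],s["position"],yaw(s),s["width"],s["contact_force"],s["moment"])
im=eyes.get_image("wrist");save(im,"w6.png")
E
```

```text
6.6833 [ 0.52733958 -0.27019879  0.16094354] (np.float64(-64.14207647114792), array([-0.00220925,  0.00304841, -0.99999291])) 0.010714348027458236 [-3.76477328  5.08515611  6.76590172] [ 0.65979357  0.53915053 -0.09278884]
```

View pics/w6.png

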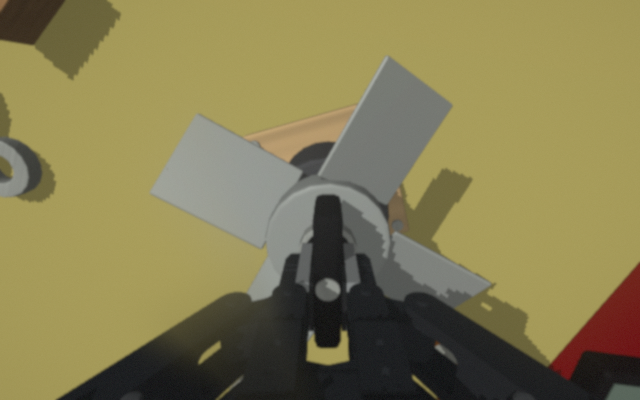

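send_rows:
  deltas:
    - {"dp": [0,0,0],"rotation": [0,0,-0.15]}
    - {"dp": [0,0,0],"rotation": [0,0,-0.3]}
    - {"dp": [0,0,0],"rotation": [0,0,-0.45]}
    - {"dp": [0,0,0],"rotation": [0,0,-0.6]}
    - {"dp": [0,0,0],"rotation": [0,0,-0.75]}
    - {"dp": [0,0,0],"rotation": [0,0,-0.9]}
    - {"dp": [0,0,0],"rotation": [0,0,-0.9]}

```text
clock: 7.32
position: [0.5272, -0.2696, 0.161]
ee_rot: [-0.002, 1.0, 0.001, -0.001]
contact_force: [-5.4, 6.1, 8.2]
width: 0.0111
```

send_rows:
  deltas:
    - {"dp": [0,0,0],"rotation": [0,0,-0.15]}
    - {"dp": [0,0,0],"rotation": [0,0,-0.3]}
    - {"dp": [0,0,0],"rotation": [0,0,-0.45]}
    - {"dp": [0,0,0],"rotation": [0,0,-0.6]}
    - {"dp": [0,0,0],"rotation": [0,0,-0.75]}
    - {"dp": [0,0,0],"rotation": [0,0,-0.9]}
    - {"dp": [0,0,0],"rotation": [0,0,-0.9]}

```text
clock: 7.9
position: [0.5273, -0.269, 0.161]
ee_rot: [-0.002, 0.975, -0.223, -0.002]
contact_force: [-3.7, 7.3, 7.2]
width: 0.0112
```

```bash
python3 - <<'E'
from h import *
s=monitor.get_state();print(s["clock"],s["position"],yaw(s),s["width"],s["contact_force"],s["moment"])
im=eyes.get_image("wrist");save(im,"w7.png")
E
```

```text
7.9 [ 0.5273461  -0.26896301  0.16095852] (np.float64(-115.71872189819128), array([-0.00227425,  0.0053436 , -0.99998314])) 0.011172495000491006 [-3.66385425  7.26417721  7.16289548] [ 0.94749681  0.3980308  -0.138671  ]
```

View pics/w7.png

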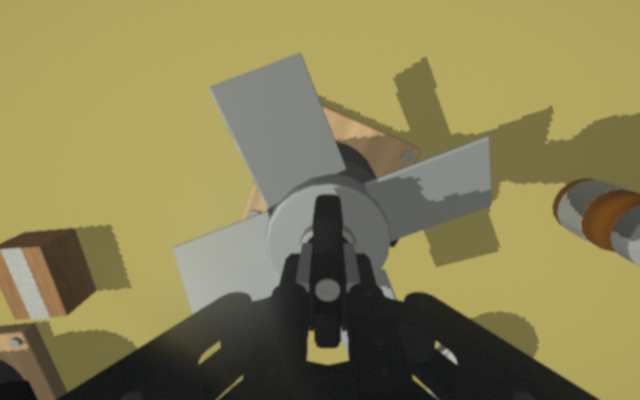

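send_rows:
  deltas:
    - {"dp": [0,0,0],"rotation": [0,0,0]}
    - {"dp": [0,0,0],"rotation": [0,0,0]}
    - {"dp": [0,0,0],"rotation": [0,0,0]}
    - {"dp": [0,0,0],"rotation": [0,0,0]}
    - {"dp": [0,0,0],"rotation": [0,0,0]}
    - {"dp": [0,0,0],"rotation": [0,0,0]}
  fingers: -1

```text
clock: 8.45
position: [0.5288, -0.2723, 0.1598]
ee_rot: [0.0, 0.975, -0.221, 0.0]
contact_force: [-0.2, 0.4, 0.5]
width: 0.0824
```

send_rows:
  deltas:
    - {"dp": [0,0,0.25],"rotation": [0,0,0]}
    - {"dp": [0,0,0.5],"rotation": [0,0,0]}
    - {"dp": [0,0,0.75],"rotation": [0,0,0]}
    - {"dp": [0,0,1],"rotation": [0,0,0]}
    - {"dp": [0,0,1],"rotation": [0,0,0]}

```text
clock: 8.87
position: [0.5313, -0.2739, 0.2866]
ee_rot: [0.002, 0.975, -0.221, 0.006]
contact_force: [1.2, -0.3, 0.6]
width: 0.0854
```

```bash
python3 - <<'E'
from h import *
s=monitor.get_state();print(s["clock"],s["position"],yaw(s),s["width"],s["contact_force"],s["moment"])
im=eyes.get_image("wrist");save(im,"w8.png");print(bar(im))
E
```

```text
8.8667 [ 0.53133023 -0.27393153  0.28664701] (np.float64(-115.56923687320746), array([ 0.01034371, -0.00715323, -0.99992092])) 0.08540617983620147 [ 1.21526608 -0.27439868  0.62037577] [-0.08814765  0.01779367 -0.04423615]
(1399, array([ 0.5283, -0.2707]), np.float64(154.53339058171298))
```

View pics/w8.png

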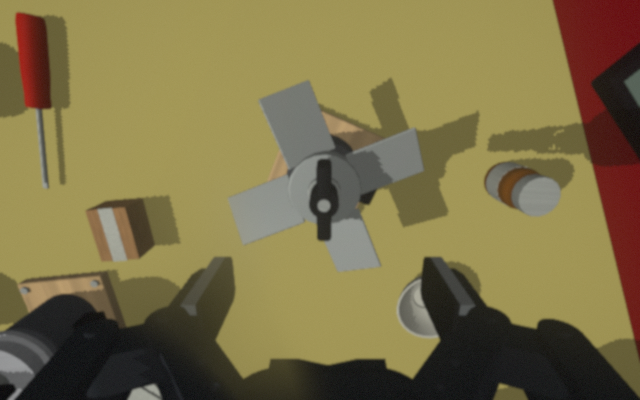

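```bash
python3 - <<'E'
from h import *
print(manip.sign_off())
E
```

```text
the job is handed in; nothing more can be done
None
```

The fan's nut has a left-hand thread. I backed it off clockwise by about 66° (1.15 rad, roughly 0.18 of a turn) and let go.

- **Finding the direction:** I tried counter-clockwise first. It turned about 0.1 rad and then hit the hard stop, with the moment jumping to about 1.9 N m. Clockwise gave freely at about 0.1 N m.
- **Result:** The last wrist picture has the bar at −25.5°, against 40.5° before I touched it. The starting offset from tight is at most 0.05 rad, so it stays within an eighth to a quarter of a turn either way.
- **At hand-in:** The gripper was open about 0.12 m above the bar, with contact force near zero. The clock read about 8.9 s of the 32 s allowed.
- **Pulley:** I never approached its nut or the pink and orange look-alikes.
- **Disagreement:** The overhead camera's bar angle and position were a few degrees and about 3 mm off the wrist camera's, from few pixels. I used the wrist camera's values.

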